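Shut the tilt bin and pick out the full tin by its weight

ROBOT

A 6-joint arm with a two-finger parallel gripper is mounted at the origin on the work surface. World frame = base frame: x ahead of the robot, y to its left, z up, the work surface at z = 0. Lengths are in m, angles in rad, forces in N, time in s.
With the tool pointing down it reaches from about 0.375 to 0.9 m from the base axis. Payload 3.1 kg.
Tool frame: the origin (TCP) lies on the centre line of the jaws, within the pads' length; the fingertips stand 8 mm ahead of it and the grasp point (between the pads) lies 11 mm behind it; z points along the fingers, y is the line along which they close (so a half turn about z gives the same grasp; the last joint's range is limited). The gripper opens to 87 mm and grips with 3 to 60 N. Pads are 19 mm wide; open, the fingers measure 117 mm over their backs; the gripper's body (75 mm by 190 mm) begins 51 mm behind the grasp point.
Start: joints at [1.077, 0.527, 1.433, -0, 1.181, -0.178], TCP at [0.194, 0.594, 0.231] pointing down, gripper open.
Joint ranges: [-3.08, 3.08], [-0.75, 2.2], [0.22, 2.44], [-1.43, 4.57], [0, 2.65], [-2.85, 2.85]. Speed limits (rad/s): [2.79, 2.79, 3.14, 3.14, 3.14, 3.14].

INTERFACE

Orientations are given as a unit quaternion [x, y, z, w].
In Python, from rig import robot gives the robot as it stands. The module is installed in compiled form; this text tells all that it offers.
- The arm moves only by the tool send_rows, never from a script. Its argument "increments" is one flat list of numbers, 7 for each row, row after row: the turn, a rotation vector about the world's x, y, z in rad, then the shift along the world's x, y, z in cm, then the opening, from 0 (shut) to 1 (fully open). A call has 1 to 20 rows; each row shifts and turns the commanded pose from where the row before left it; what a row does not reach is not made up. A row lasts 1/12 s, in which the tool goes at most 41.7 mm and 7.16 degrees, less where a joint would pass 70% of its speed; a pose out of reach is approached as far as the arm can. A call is refused whole if a number of a shift passes 4.17 or a number of a turn 0.125, either way. A call with a gripper value outside its range is refused whole. The fingers move at their own pace and stop on an object; "newtons" is the grip in N (left out, the last holds). Time passes only in rows, so rows that do not move let the fingers close. It gives the time, the measured TCP pose, the force, the opening and the grip force at its end, in the units of the state.
- robot.get_obs(): the state, without advancing time (a new reading comes with each control period).
- robot.camera(name): name is "scene" or "top"; returns a dict with "image" (420x560x3 uint8, red, green, blue), "range_z" (420x560 float32, m along the optical axis (not along the pixel's ray), 0 where there is no reading), "fx", "fy", "cx", "cy" (pixels), "R" (3x3) and "t" (3): a world point X has camera coordinates R X + t. Camera axes: x right, y down, z forward; pixel columns grow to the right and rows downward; lengths in m; the calibration is good to about 2 mm. A picture is of the moment at which its call begins.
- robot.hand_in(): hands the job in; it is judged then, once.
The state is a dict: "time": time; "q": joint angles; "joint_velocities": joint speeds; "joint_torque": joint torques, N m; "position": TCP position; "tool_rot": TCP orientation; "ft_force": force on the tool from outside, world axes, zero at the start; "moment": the same for the moment, N m; "grip_width": finger opening in m; "grip_force": force on a finger pad.
Only numpy, scipy, OpenCV 4.12 (cv2) and the standard library are available. Lean on these libraries where they do the work, as an engineer would, in place of code of your own. Each camera call takes 0.05 s, during which the arm holds its last target. There are 200 camera calls.

TASK

The empty grey tilt bin in the middle of the parts cabinet has been left hanging open over three identical closed tins: first swing it fully shut, out of the way. Then heft all three tins, lifting one at a time clear of the shelf and setting it down (not dropping it) where it stood, to find the heaviest, which is the full one. Finish holding that heaviest tin upright and still, at least 10 cm clear of the shelf, without letting go of it, the two lighter ones standing in their places, and leave the fittings, the clamp and the carton lying where they are.

Things in the scene. Friction and masses are not known exactly. Their poses are not given: they have to be found in the camera images.
- cabinet: blue steel parts cabinet standing on the shelf, 620 wide, 170 deep, 210 high over all (232 with the pipes lying on its top), fixed. Origin: middle of the front face at shelf height; x axis points into the cabinet (away from its front), y along its front, z up. Its front holds three grey polypropylene tilt bins side by side; only the middle one moves
- bin (a joint): swing of the middle tilt bin in rad: 0 fully shut (front upright, flush with its neighbours), growing as the top of its front swings out over the shelf, 0.85 at the stop. It moves freely on its pivots: beyond about 0.5 it hangs open by its own weight, and once pushed back below about 0.3 it falls shut by itself and stays shut. A push of 1 to 2 N at its lip moves it, if the push follows the lip's arc up and back; a level push lets the lip bind on what pushes it
- bin_lip (a point): outer edge, at the middle of its width, of the pull lip along the top of the middle bin's front. The front is 190 wide and 130 high from the pivots to the top; the lip stands 14 mm out of it and is 5 thick. Shut, this point lies 14 mm in front of the cabinet's face and 184 mm above the shelf; hanging open it is 80 to 105 mm in front of the face and 127 to 153 mm above the shelf
- bin_pivot (a point): middle of the bin's horizontal pivot axis, which runs along the cabinet's y, 57 mm above the shelf and 4 mm behind the face
- tin_a_center (a point): centre (half-way up, 36 mm above its underside) of one of three outwardly identical closed tins, green with a steel press-on lid: body 56 mm across, lid 57 mm, 72 mm high over all, z axis up its axis. It stands on the shelf in front of the middle bin. Its contents are hidden; a tin and its contents weigh between 0.2 and 0.65 kg, and one tin is at least 0.15 kg heavier than either of the others. Which one that is changes from time to time and does not follow the names
- tin_b_center (a point): centre (half-way up, 36 mm above its underside) of one of three outwardly identical closed tins, green with a steel press-on lid: body 56 mm across, lid 57 mm, 72 mm high over all, z axis up its axis. It stands on the shelf in front of the middle bin. Its contents are hidden; a tin and its contents weigh between 0.2 and 0.65 kg, and one tin is at least 0.15 kg heavier than either of the others. Which one that is changes from time to time and does not follow the names
- tin_c_center (a point): centre (half-way up, 36 mm above its underside) of one of three outwardly identical closed tins, green with a steel press-on lid: body 56 mm across, lid 57 mm, 72 mm high over all, z axis up its axis. It stands on the shelf in front of the middle bin. Its contents are hidden; a tin and its contents weigh between 0.2 and 0.65 kg, and one tin is at least 0.15 kg heavier than either of the others. Which one that is changes from time to time and does not follow the names
- tee_center (a point): copper pipe tee lying flat: run 60 mm along its x, branch 34 mm along its y, 24 mm thick; point at the crossing of the axes, 12 mm up
- bushing_1_center (a point): zinc reducer bushing standing on its hexagon, 38 mm across, 25 mm high; point half-way up
- bushing_2_center (a point): zinc reducer bushing standing on its hexagon, 38 mm across, 25 mm high; point half-way up
- end_cap_center (a point): domed chrome end cap, 38 mm across, 24 mm high; point half-way up
- clamp_center (a point): black nylon spring clamp lying on its side, 108 mm long (handles towards its -x), about 48 mm wide, 18 mm thick; point at its pivot, half-way up
- pipe_clip_center (a point): steel pipe collar, a ring 38 mm across and 20 mm high, lying flat; point at its centre
- carton_center (a point): closed cardboard carton 90 x 70 mm, 50 mm high; point at its centre
Not all that is in view belongs to the job. Leave any pink look-alike of the part that bears tin_a_center alone.

How it is judged:
On the way, in this order (a step that is already met when the one before it is completed fails the run):
1. the middle bin has been swung fully shut (value of joint bin below 0.06 rad), for 0.2 s.
2. a tin is hefted, lifted clear of the shelf by the fingers (the first lift) (((height (world z) of tin_a_center above 0.042 m and contact force between tin_a and table below 0.05 N and contact force between the fingers and tin_a above 1 N) or (height (world z) of tin_b_center above 0.042 m and contact force between tin_b and table below 0.05 N and contact force between the fingers and tin_b above 1 N) or (height (world z) of tin_c_center above 0.042 m and contact force between tin_c and table below 0.05 N and contact force between the fingers and tin_c above 1 N))), for 0.2 s.
3. all three tins stand on the shelf again after the first lift (height (world z) of each of tin_a_center, tin_b_center, tin_c_center below 0.039 m and contact force between each of tin_a, tin_b, tin_c and table above 1 N), for 0.1 s.
4. a tin is hefted, lifted clear of the shelf by the fingers (the second lift) (((height (world z) of tin_a_center above 0.042 m and contact force between tin_a and table below 0.05 N and contact force between the fingers and tin_a above 1 N) or (height (world z) of tin_b_center above 0.042 m and contact force between tin_b and table below 0.05 N and contact force between the fingers and tin_b above 1 N) or (height (world z) of tin_c_center above 0.042 m and contact force between tin_c and table below 0.05 N and contact force between the fingers and tin_c above 1 N))), for 0.2 s.
5. all three tins stand on the shelf again after the second lift (all of step 3), for 0.1 s.
6. a tin is hefted, lifted clear of the shelf by the fingers (the third lift) (((height (world z) of tin_a_center above 0.042 m and contact force between tin_a and table below 0.05 N and contact force between the fingers and tin_a above 1 N) or (height (world z) of tin_b_center above 0.042 m and contact force between tin_b and table below 0.05 N and contact force between the fingers and tin_b above 1 N) or (height (world z) of tin_c_center above 0.042 m and contact force between tin_c and table below 0.05 N and contact force between the fingers and tin_c above 1 N))), for 0.2 s.
At the end, for the whole second after the job is handed in: Bin shut (under 0.06 rad). The heaviest tin gripped, still, upright within 0.3 rad, its underside over 90 mm above the shelf, touching nothing else. The other two (each under 4.5 N on the shelf) stand upright on it, untouched, within 30 mm of where they stood (value of joint bin below 0.06 rad and (((height (world z) of tin_a_center above 0.126 m and angle between tin_a_center's own z axis and vertical below 0.3 rad and contact force between the fingers and tin_a above 2 N and contact force between tin_a and table below 0.05 N and contact force between tin_a and cabinet below 0.05 N and linear speed of tin_a below 0.05 m/s) and (contact force between tin_b and table between 1 and 4.5 N and height (world z) of tin_b_center below 0.045 m and angle between tin_b_center's own z axis and vertical below 0.1 rad and distance of tin_b_center from where it was at the start of the episode below 0.03 m and linear speed of tin_b below 0.02 m/s and contact force between each of the arm, the fingers and tin_b below 0.05 N) and (contact force between tin_c and table between 1 and 4.5 N and height (world z) of tin_c_center below 0.045 m and angle between tin_c_center's own z axis and vertical below 0.1 rad and distance of tin_c_center from where it was at the start of the episode below 0.03 m and linear speed of tin_c below 0.02 m/s and contact force between each of the arm, the fingers and tin_c below 0.05 N)) or ((height (world z) of tin_b_center above 0.126 m and angle between tin_b_center's own z axis and vertical below 0.3 rad and contact force between the fingers and tin_b above 2 N and contact force between tin_b and table below 0.05 N and contact force between tin_b and cabinet below 0.05 N and linear speed of tin_b below 0.05 m/s) and (contact force between tin_a and table between 1 and 4.5 N and height (world z) of tin_a_center below 0.045 m and angle between tin_a_center's own z axis and vertical below 0.1 rad and distance of tin_a_center from where it was at the start of the episode below 0.03 m and linear speed of tin_a below 0.02 m/s and contact force between each of the arm, the fingers and tin_a below 0.05 N) and (contact force between tin_c and table between 1 and 4.5 N and height (world z) of tin_c_center below 0.045 m and angle between tin_c_center's own z axis and vertical below 0.1 rad and distance of tin_c_center from where it was at the start of the episode below 0.03 m and linear speed of tin_c below 0.02 m/s and contact force between each of the arm, the fingers and tin_c below 0.05 N)) or ((height (world z) of tin_c_center above 0.126 m and angle between tin_c_center's own z axis and vertical below 0.3 rad and contact force between the fingers and tin_c above 2 N and contact force between tin_c and table below 0.05 N and contact force between tin_c and cabinet below 0.05 N and linear speed of tin_c below 0.05 m/s) and (contact force between tin_a and table between 1 and 4.5 N and height (world z) of tin_a_center below 0.045 m and angle between tin_a_center's own z axis and vertical below 0.1 rad and distance of tin_a_center from where it was at the start of the episode below 0.03 m and linear speed of tin_a below 0.02 m/s and contact force between each of the arm, the fingers and tin_a below 0.05 N) and (contact force between tin_b and table between 1 and 4.5 N and height (world z) of tin_b_center below 0.045 m and angle between tin_b_center's own z axis and vertical below 0.1 rad and distance of tin_b_center from where it was at the start of the episode below 0.03 m and linear speed of tin_b below 0.02 m/s and contact force between each of the arm, the fingers and tin_b below 0.05 N)))); the arm keeps its last pose, push and grip.
It fails at once if a fitting, the clamp, the pipe collar or the carton is shifted by more than 20 mm (distance of any of tee_center, bushing_1_center, bushing_2_center, end_cap_center, clamp_center, pipe_clip_center, carton_center from where it was at the start of the episode above 0.02 m).
It fails at once if a tin is tipped by more than about 35 degrees (angle between any of tin_a_center, tin_b_center, tin_c_center's own z axis and vertical above 0.6 rad).
It fails at once if a tin is dropped (falls freely by more than about 30 mm) ((linear speed of tin_a above 0.75 m/s and contact force between the fingers and tin_a below 0.05 N) or (linear speed of tin_b above 0.75 m/s and contact force between the fingers and tin_b below 0.05 N) or (linear speed of tin_c above 0.75 m/s and contact force between the fingers and tin_c below 0.05 N)).
It also fails if it takes over 72 s, if anything falls off the work surface, if the arm or the gripper's body presses on something with over 40 N, if the wrist force passes 120 N, or if a joint passes its speed limit or range.

## Working session

There is one attempt and no reset: what is moved stays moved. The work goes in short steps, Python scripts to look and compute and a tool call to move; the robot and the scene stay as the last step left them, time stands still between calls to the robot, and variables do not carry over. Pictures are saved under pics/ and viewed, at most 10 in all, crops included, and the job is handed in when it is done.

Besides the shell and the picture viewer there is one more tool, called as name(argument=value, ...) on one line, values as JSON. send_rows: Moves the arm, as the interface text tells. Its arguments: {"type":"object","properties":{"increments":{"type":"array"},"newtons":{"type":"number"}},"required":["increments"]}

```bash
mkdir -p pics
cat > h.py <<'E'
import numpy as np, cv2
from rig import robot
def snap(n):
    c=robot.camera(n); return c
def save(c,f,crop=None,s=1):
    im=c["image"][:,:,::-1]
    if crop: x0,y0,x1,y1=crop; im=im[y0:y1,x0:x1]
    cv2.imwrite("pics/"+f,cv2.resize(im,None,fx=s,fy=s,interpolation=cv2.INTER_CUBIC))
def pt(c,u,v,z=None):
    R,t=np.array(c["R"]),np.array(c["t"])
    d=np.array([(u-c["cx"])/c["fx"],(v-c["cy"])/c["fy"],1.])
    o=-R.T@t; w=R.T@d
    if z is None:
        return o+w*c["range_z"][int(v),int(u)]
    return o+w*(z-o[2])/w[2]
E
python3 - <<'E'
from h import *
import pickle
for n in("scene","top"):
    c=snap(n); save(c,n+"0.png",s=1.4); pickle.dump(c,open(n+"0.pkl","wb"))
    print(n,-np.array(c["R"]).T@np.array(c["t"]),c["fx"])
o=robot.get_obs(); print(o)
E
```

```text
scene [0.26282198 0.94568977 0.96604888] 461.7911299760121
top [0.41103345 0.03595987 1.38252039] 439.5884942166776
{'time': 0.1, 'q': array([ 1.07650631e+00,  5.28368024e-01,  1.43377650e+00, -1.06499852e-05,
        1.18141256e+00, -1.78472892e-01]), 'joint_velocities': array([ 0.00031255, -0.00369231, -0.00366884,  0.00166238,  0.0011368 ,
        0.00055836]), 'joint_torque': array([-7.87905883e-04, -4.40985024e+01, -1.77149910e+01,  6.34404388e-02,
        5.34057396e-02, -4.33777336e-05]), 'position': array([0.19376651, 0.59352198, 0.22967192]), 'tool_rot': array([ 1.57251057e-01,  9.87558171e-01, -9.28789173e-04, -3.19553623e-04]), 'ft_force': array([ 0.38518172, -0.05960319, -0.64361612]), 'moment': array([ 0.02386201, -0.05446898, -0.0402105 ]), 'grip_force': 0.0, 'grip_width': 0.08709890998541292}
```

View pics/scene0.png

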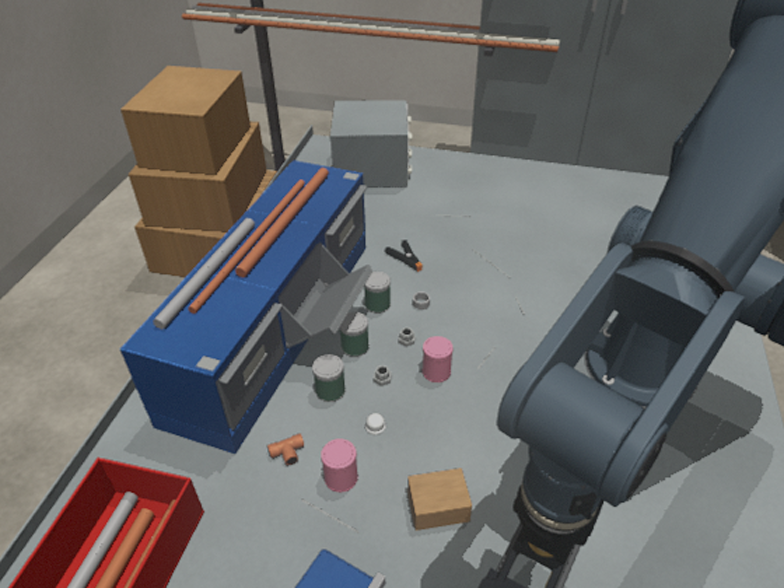

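View pics/top0.png

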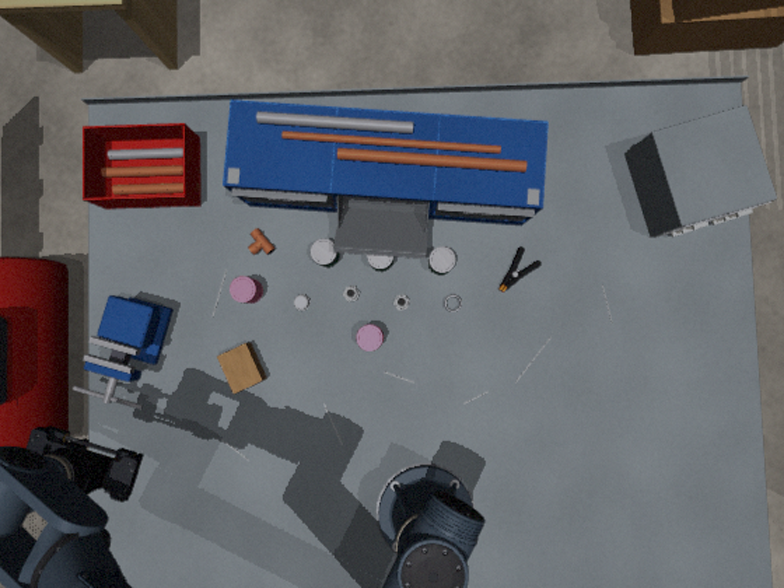

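The scene picture shows the open bin over three green tins at (377,291), (354,333) and (328,377). In the top view their lids are at (322,251), (379,258, half hidden by the bin) and (442,260). The pink look-alikes are at top (245,289) and (370,337), and I'll leave those alone. The fittings stand in a row at top y≈300. Next is a close crop with measurements.

Run:
```python
from h import *
import pickle
c=pickle.load(open("top0.pkl","rb")); s=pickle.load(open("scene0.pkl","rb"))
save(c,"top_crop.png",(150,120,400,260),3.2)
save(s,"sc_crop.png",(170,170,330,310),4)
# lids top
for n,u,v,z in [("tinL",322,251,.072),("tinM",379,258,.072),("tinR",442,260,.072),("pink1",245,289,.072),("pink2",370,337,.072),("cap",301,302,.024),("b1",351,294,.025),("b2",402,302,.025),("clip",452,302,.02),("clamp",514,275,.018),("carton",241,367,.05),("tee",260,242,.024),("cabFL",222,187,.21),("cabFR",545,210,.21),("lipL",335,252,.14),("lipR",430,257,.14)]:
    print(n,pt(c,u/1.4,v/1.4,z).round(3),pt(c,u/1.4,v/1.4).round(3))
```

```text
tinL [0.579 0.207 0.072] [0.579 0.207 0.07 ]
tinM [0.56  0.085 0.072] [0.56  0.085 0.075]
tinR [ 0.552 -0.05   0.072] [ 0.552 -0.05   0.07 ]
pink1 [0.503 0.374 0.072] [0.502 0.373 0.074]
pink2 [0.392 0.109 0.072] [0.392 0.108 0.074]
cap [0.473 0.262 0.024] [0.473 0.262 0.023]
b1 [0.488 0.151 0.025] [0.488 0.151 0.024]
b2 [0.467 0.039 0.025] [0.467 0.039 0.025]
clip [ 0.464 -0.072  0.02 ] [ 0.464 -0.074 -0.   ]
clamp [ 0.52  -0.212  0.018] [ 0.519 -0.211  0.022]
carton [0.335 0.39  0.05 ] [0.335 0.391 0.049]
tee [0.61  0.351 0.024] [0.61  0.351 0.024]
cabFL [0.692 0.38  0.21 ] [0.742 0.441 0.   ]
cabFR [ 0.627 -0.241  0.21 ] [ 0.667 -0.291 -0.003]
lipL [0.568 0.171 0.14 ] [0.576 0.179 0.072]
lipR [ 0.552 -0.021  0.14 ] [ 0.559 -0.024  0.074]
```

View pics/top_crop.png

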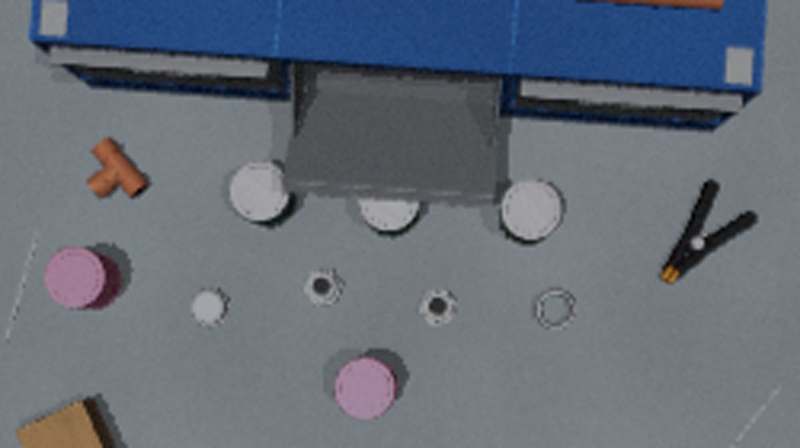

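View pics/sc_crop.png

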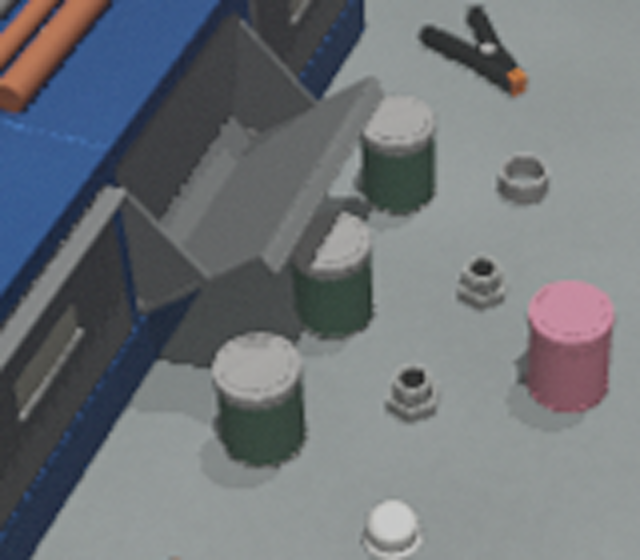

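The crop confirms the choice: three green tins with lids at crop (261,191), (389,~200) and (531,210), and the bin lip along the line (288,190)–(495,200). The second crop shows the lip overhanging the middle tin. Now I'll refine positions and the lip from depth.

```bash
cat >> h.py <<'E'
def cloud(c):
    R,t=np.array(c["R"]),np.array(c["t"]); z=c["range_z"]
    v,u=np.mgrid[:z.shape[0],:z.shape[1]]
    P=np.stack([(u-c["cx"])/c["fx"]*z,(v-c["cy"])/c["fy"]*z,z],-1)
    W=(P-t)@R; W[z==0]=np.nan; return W
E
python3 - <<'E'
from h import *
import pickle
c=pickle.load(open("top0.pkl","rb")); s=pickle.load(open("scene0.pkl","rb"))
W=cloud(c); im=c["image"].astype(int)
m=(abs(W[...,2]-.21)<.006)&(im[...,2]>im[...,0]+40)&(W[...,0]>.5)
P=W[m][:,:2].astype(np.float32); r=cv2.minAreaRect(P); print(len(P),r); B=cv2.boxPoints(r)
f=B[np.argsort(B[:,0])[:2]]; f=f[np.argsort(f[:,1])]; O=f.mean(0); y=(f[1]-f[0]);L=np.linalg.norm(y); y/=L; x=np.array([y[1],-y[0]])
print("front",f,"O",O,"L",L,"yaw",np.arctan2(x[1],x[0]))
for n,X in("top",W),("scene",cloud(s)):
    q=X.reshape(-1,3); loc=np.c_[(q[:,:2]-O)@x,(q[:,:2]-O)@y,q[:,2]]
    b=(loc[:,0]>-.14)&(loc[:,0]<-.0)&(abs(loc[:,1])<.075)&(loc[:,2]>.09)&(loc[:,2]<.2)
    k=loc[b]; k=k[np.argsort(k[:,0])]; print(n,len(k),k[:12].round(4).tolist(), "maxz",k[:,2].max())
for a in [(.579,.207),(.565,.085),(.552,-.05)]:
  for n,X in("top",W),("scene",cloud(s)):
    q=X.reshape(-1,3); q=q[(abs(q[:,2]-.072)<.005)&(np.hypot(q[:,0]-a[0],q[:,1]-a[1])<.036)]
    ce,rad=cv2.minEnclosingCircle(q[:,:2].astype(np.float32)); ce=np.array(ce); print(n,len(q),ce.round(4),round(rad,4),q[:,2].mean().round(4),"loc",((ce-O)@x).round(3),((ce-O)@y).round(3))
E
```

```text
10793 ((0.748961329460144, 0.06325754523277283), (0.6216410994529724, 0.1728210151195526), 84.12574005126953)
front [[ 0.63119346 -0.2370871 ]
 [ 0.6948157   0.3812897 ]] O [0.6630046  0.07210129] L 0.6216411 yaw -0.10252513
top 1160 [[-0.1037, 0.0047, 0.1322], [-0.1037, -0.0728, 0.1302], [-0.1036, -0.0326, 0.1291], [-0.1034, -0.0354, 0.1299], [-0.1033, 0.0391, 0.1324], [-0.1032, 0.0079, 0.1257], [-0.1031, 0.0484, 0.1249], [-0.1031, 0.002, 0.1285], [-0.103, 0.0424, 0.1277], [-0.103, -0.0068, 0.1332], [-0.103, -0.0383, 0.1279], [-0.103, 0.0454, 0.1257]] maxz 0.14758714868698136
scene 707 [[-0.1038, 0.0018, 0.1328], [-0.1032, -0.0279, 0.1326], [-0.1032, 0.0742, 0.1329], [-0.1031, -0.014, 0.1334], [-0.1029, -0.0734, 0.1352], [-0.1026, 0.0535, 0.1316], [-0.1024, -0.0517, 0.1308], [-0.1022, -0.0748, 0.1302], [-0.1021, 0.0394, 0.1294], [-0.102, 0.0586, 0.1324], [-0.1019, -0.0026, 0.132], [-0.1018, -0.0095, 0.1297]] maxz 0.1452872769622628
top 248 [0.5797 0.2038] 0.0285 0.0718 loc -0.096 0.123
scene 303 [0.5795 0.2049] 0.0298 0.0723 loc -0.097 0.124
top 138 [0.5614 0.084 ] 0.0276 0.0719 loc -0.102 0.001
scene 235 [0.5655 0.083 ] 0.03 0.0725 loc -0.098 0.001
top 263 [ 0.5541 -0.0493] 0.0286 0.0721 loc -0.096 -0.132
scene 185 [ 0.5544 -0.0487] 0.0303 0.0724 loc -0.096 -0.131
```

send_rows(increments=[0,0,0.0107,1.6,-2.5,0,0,0,0,0.0107,1.6,-2.5,0,0,0,0,0.0107,1.6,-2.5,0,0,0,0,0.0107,1.6,-2.5,0,0,0,0,0.0107,1.6,-2.5,0,0,0,0,0.0107,1.6,-2.5,0,0,0,0,0.0107,1.6,-2.5,0,0,0,0,0.0107,1.6,-2.5,0,0,0,0,0.0107,1.6,-2.5,0,0,0,0,0.0107,1.6,-2.5,0,0,0,0,0.0107,1.6,-2.5,0,0,0,0,0.0107,1.6,-2.5,0,0,0,0,0.0107,1.6,-2.5,0,0,0,0,0.0107,1.6,-2.5,0,0,0,0,0.0107,1.6,-2.5,0,0,0,0,0.0107,1.6,-2.5,0,0,0,0,0.0107,1.6,-2.5,0,0,0,0,0.0107,1.6,-2.5,0,0,0,0,0.0107,1.6,-2.5,0,0,0,0,0.0107,1.6,-2.5,0,0], newtons=30)

```text
time: 1.77
position: [0.5143, 0.0927, 0.2302]
tool_rot: [0.051, 0.999, 0.0, -0.0]
ft_force: [0.9, 0.4, 0.6]
grip_width: 0.0006
grip_force: 0.0
```

send_rows(increments=[-0.0051,-0.0498,0,0,0,0,0,-0.0051,-0.0498,0,0,0,0,0,-0.0051,-0.0498,0,0,0,0,0,-0.0051,-0.0498,0,0,0,0,0,-0.0051,-0.0498,0,0,0,0,0,-0.0051,-0.0498,0,0,0,0,0,-0.0051,-0.0498,0,0,0,0,0,-0.0051,-0.0498,0,0,0,0,0,-0.0051,-0.0498,0,0,0,0,0,-0.0051,-0.0498,0,0,0,0,0,-0.0051,-0.0498,0,0,0,0,0,-0.0051,-0.0498,0,0,0,0,0,-0.0051,-0.0498,0,0,0,0,0,-0.0051,-0.0498,0,0,0,0,0,0,0,0,0,0,0,0,0,0,0,0,0,0,0])

```text
time: 3.1
position: [0.5146, 0.089, 0.231]
tool_rot: [0.051, 0.948, -0.024, 0.313]
ft_force: [-0.3, 0.6, 0.2]
grip_width: 0.0005
grip_force: 0.0
```

```bash
cat >> h.py <<'E'
O=np.array([.663,.0721]); X=np.array([.9948,-.1023]); Y=np.array([.1023,.9948])
def st():
    from scipy.spatial.transform import Rotation as Ro
    o=robot.get_obs(); p=o["position"]; M=Ro.from_quat(o["tool_rot"]).as_matrix()
    print("t",o["time"],"p",p.round(4),"loc",((p[:2]-O)@X).round(4),((p[:2]-O)@Y).round(4),"\nF",o["ft_force"].round(2),"w",round(o["grip_width"],4),o["grip_force"],"q",o["q"].round(2),"\ny",M[:,1].round(3),"z",M[:,2].round(3))
E
python3 -c "from h import *; st()"
```

```text
t 3.1 p [0.5146 0.089  0.231 ] loc -0.1493 0.0016 
F [-0.32  0.63  0.15] w 0.0005 0.0 q [ 0.    0.28  2.13 -0.72  0.12 -0.77] 
y [ 0.112  0.994 -0.013] z [ 0.591 -0.078 -0.803]
```

send_rows(increments=[0.0051,0.0498,0,0,0,0,0,0.0051,0.0498,0,0,0,0,0,0.0051,0.0498,0,0,0,0,0,0.0051,0.0498,0,0,0,0,0,0,0,0,0,0,-1.16,0,0,0,0,0,0,-1.16,0,0,0,0,0,0,-1.16,0,0,0,0,0,0,-1.16,0,0,0,0,0,0,-1.16,0,0,0,0,0,0,-1.16,0,0,0,0,0,0,-1.16,0,0,0,0,0,0,-1.16,0,0,0,0,0,0,-1.16,0,0,0,0,0,0,-1.16,0,0,0,0,0,0,0,0,0,0,0,0,0,0,0,0])

```text
validation failed for argument at $.in...
```

```bash
python3 -c "from h import *; st()"
```

```text
t 3.1 p [0.5146 0.089  0.231 ] loc -0.1493 0.0016 
F [-0.32  0.63  0.15] w 0.0005 0.0 q [ 0.    0.28  2.13 -0.72  0.12 -0.77] 
y [ 0.112  0.994 -0.013] z [ 0.591 -0.078 -0.803]
```

send_rows(increments=[0.0051,0.0498,0,0,0,0,0,0.0051,0.0498,0,0,0,0,0,0.0051,0.0498,0,0,0,0,0,0.0051,0.0498,0,0,0,0,0,0,0,0,0,0,-1.16,0,0,0,0,0,0,-1.16,0,0,0,0,0,0,-1.16,0,0,0,0,0,0,-1.16,0,0,0,0,0,0,-1.16,0,0,0,0,0,0,-1.16,0,0,0,0,0,0,-1.16,0,0,0,0,0,0,-1.16,0,0,0,0,0,0,-1.16,0,0,0,0,0,0,-1.16,0,0,0,0,0,0,0,0,0,0,0,0,0,0,0])

```text
time: 4.43
position: [0.5161, 0.0851, 0.1251]
tool_rot: [0.054, 0.971, -0.026, 0.233]
ft_force: [0.7, 0.0, -0.0]
grip_width: 0.0004
grip_force: 0.0
```

Run:
```python
from h import *
st()
U=None
ph=.45; off=np.array([.0042,.0131])
for th in np.r_[.85:.04:-.1]:
    a=.14+th; lip=np.array([.004-.128*np.sin(a),.057+.128*np.cos(a)]); t=lip-off
    print(round(th,2),"TCP u,z",t.round(4),"world",(O+t[0]*X+.0*Y).round(4))
```

```text
t 4.4333 p [0.5161 0.0851 0.1251] loc -0.1475 -0.0021 
F [ 0.74  0.03 -0.02] w 0.0004 0.0 q [-0.01  0.51  2.12 -1.01  0.08 -0.47] 
y [ 0.117  0.993 -0.025] z [ 0.45  -0.076 -0.89 ]
0.85 TCP u,z [-0.1072  0.1141] world [0.5563 0.0831]
0.75 TCP u,z [-0.0997  0.1245] world [0.5639 0.0823]
0.65 TCP u,z [-0.0911  0.134 ] world [0.5723 0.0814]
0.55 TCP u,z [-0.0817  0.1426] world [0.5817 0.0805]
0.45 TCP u,z [-0.0714  0.1503] world [0.592  0.0794]
0.35 TCP u,z [-0.0604  0.1568] world [0.6029 0.0783]
0.25 TCP u,z [-0.0489  0.1623] world [0.6144 0.0771]
0.15 TCP u,z [-0.0368  0.1666] world [0.6264 0.0759]
0.05 TCP u,z [-0.0244  0.1696] world [0.6388 0.0746]
```

send_rows(increments=[0.0051,0.0498,0,0,0,-0.6,0,0.0051,0.0498,0,0,0,-0.6,0,0,0,0,0.9,-0.1,0,0,0,0,0,0.9,-0.1,0,0,0,0,0,0.9,-0.1,0,0,0,0,0,0,0,0,0])

```text
time: 4.93
position: [0.5466, 0.0788, 0.1221]
tool_rot: [0.056, 0.974, -0.03, 0.217]
ft_force: [0.4, 0.5, -0.2]
grip_width: 0.0006
grip_force: 0.0
```

Run:
```python
from h import *
st()
c=snap("scene"); save(c,"s1.png",(170,150,370,300),4)
```

```text
t 4.9333 p [0.5466 0.0788 0.1221] loc -0.1165 -0.0053 
F [ 0.45  0.54 -0.17] w 0.0006 0.0 q [-0.02  0.53  2.02 -0.47  0.17 -1.03] 
y [ 0.122  0.992 -0.034] z [ 0.42  -0.083 -0.904]
```

View pics/s1.png

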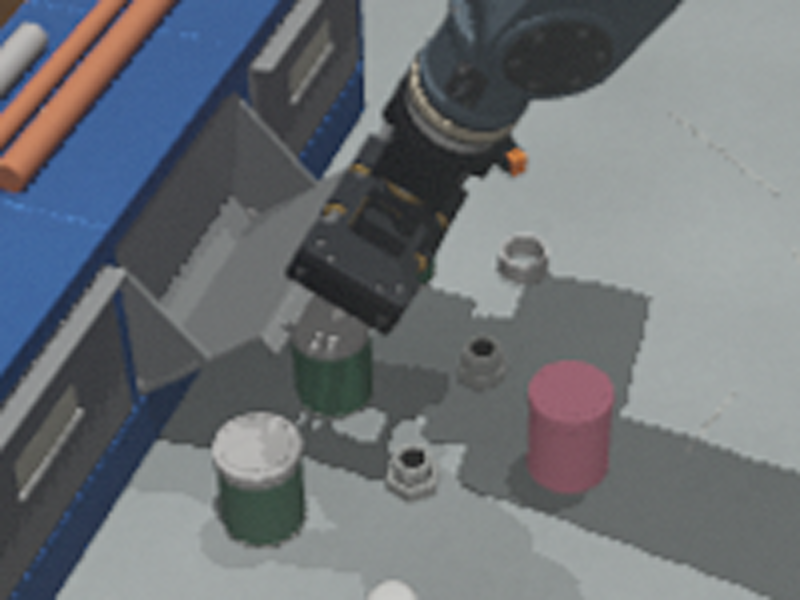

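The picture shows the closed fingers just outside the lip, above the middle tin's lid at about (335,330), and clear of it. Next I drive along the arc.

send_rows(increments=[0,0,0,0,0,-0.7,0,0,0,0,0.9,-0.09,0,0,0,0,0,0.37,-0.04,0.52,0,0,0,0,0.37,-0.04,0.52,0,0,0,0,0.43,-0.04,0.47,0,0,0,0,0.43,-0.04,0.47,0,0,0,0,0.47,-0.05,0.43,0,0,0,0,0.47,-0.05,0.43,0,0,0,0,0.51,-0.05,0.38,0,0,0,0,0.51,-0.05,0.38,0,0,0,0,0.55,-0.05,0.32,0,0,0,0,0.55,-0.05,0.32,0,0,0,0,0.57,-0.06,0.27,0,0,0,0,0.57,-0.06,0.27,0,0,0,0,0.6,-0.06,0.21,0,0,0,0,0.6,-0.06,0.21,0,0,0,0,0,0,0,0,0,0,0,0,0,0,0])

```text
time: 6.48
position: [0.6229, 0.0706, 0.1657]
tool_rot: [0.055, 0.975, -0.031, 0.215]
ft_force: [-0.1, -0.0, -0.6]
grip_width: 0.0003
grip_force: 0.0
```

```bash
cat >> h.py <<'E'
def binchk(n="top"):
    c=snap(n); q=cloud(c).reshape(-1,3); l=np.c_[(q[:,:2]-O)@X,(q[:,:2]-O)@Y,q[:,2]]
    for a,b in((-.09,-.06),(-.03,.03),(.06,.09)):
        k=l[(l[:,0]>-.14)&(l[:,0]<-.003)&(l[:,1]>a)&(l[:,1]<b)&(l[:,2]>.1)&(l[:,2]<.2)]
        print("bin",a,len(k),k[np.argsort(k[:,0])][:4].round(3).tolist())
    return c
E
python3 - <<'E'
from h import *
st(); c=binchk(); c=binchk("scene"); save(c,"s2.png",(170,150,370,300),4)
E
```

```text
t 6.4833 p [0.6229 0.0706 0.1657] loc -0.0397 -0.0056 
F [-0.09 -0.03 -0.6 ] w 0.0003 0.0 q [-0.03  0.51  1.81 -0.19  0.39 -1.33] 
y [ 0.121  0.992 -0.036] z [ 0.416 -0.084 -0.906]
bin -0.09 42 [[-0.013, -0.084, 0.19], [-0.013, -0.076, 0.185], [-0.013, -0.074, 0.183], [-0.012, -0.082, 0.185]]
bin -0.03 86 [[-0.043, -0.002, 0.199], [-0.042, 0.001, 0.195], [-0.013, -0.002, 0.189], [-0.013, 0.001, 0.185]]
bin 0.06 42 [[-0.014, 0.083, 0.189], [-0.013, 0.072, 0.188], [-0.013, 0.078, 0.186], [-0.013, 0.075, 0.186]]
bin -0.09 0 []
bin -0.03 0 []
bin 0.06 33 [[-0.013, 0.089, 0.188], [-0.013, 0.061, 0.188], [-0.012, 0.076, 0.187], [-0.012, 0.066, 0.184]]
```

View pics/s2.png

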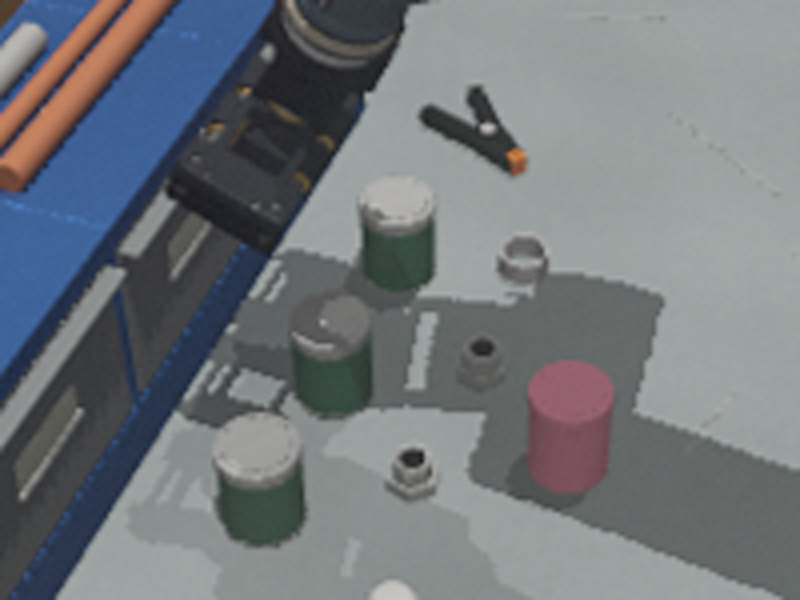

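The picture shows the middle bin flush with its neighbours, with depth putting its lip at −0.013/0.185. All three tins are still in place.

send_rows(increments=[0,0,0,-1.4,0.15,0.9,0,0,0,0,-1.4,0.15,0.9,0,0,0,0,-1.4,0.15,0.9,0,0,0,0,-1.4,0.15,0.9,0,0.0054,0.0548,0,0.16,1.6,0,0,0.0054,0.0548,0,0.16,1.6,0,0,0.0054,0.0548,0,0.16,1.6,0,0,0.0054,0.0548,0,0.16,1.6,0,0,0.0054,0.0548,0,0.16,1.6,0,1,0.0054,0.0548,0,0.16,1.6,0,1,0.0054,0.0548,0,0.16,1.6,0,1,0.0054,0.0548,0,0.16,1.6,0,1,0,0,0,0,0,0,1,0,0,0,0,0,0,1,0,0,0,0,0,0,1,0,0,0,0,0,0,1])

```text
time: 7.92
position: [0.5781, 0.2039, 0.2013]
tool_rot: [0.052, 0.998, -0.022, -0.004]
ft_force: [-0.2, -0.1, 0.9]
grip_width: 0.046
grip_force: 0.0
```

```bash
cat >> h.py <<'E'
def need(target):
    from scipy.spatial.transform import Rotation as Ro
    o=robot.get_obs(); D=np.array([[-X[0],Y[0],0],[-X[1],Y[1],0],[0,0,-1.]])
    r=(Ro.from_matrix(D)*Ro.from_quat(o["tool_rot"]).inv()).as_rotvec()
    print("rot",r.round(4),"shift cm",(100*(np.array(target)-o["position"])).round(2))
def lids(c):
    q=cloud(c).reshape(-1,3)
    for a in [(.5796,.2043),(.565,.0835),(.5542,-.049)]:
        k=q[(abs(q[:,2]-.072)<.006)&(np.hypot(q[:,0]-a[0],q[:,1]-a[1])<.05)]
        if len(k)>20:
            ce,rad=cv2.minEnclosingCircle(k[:,:2].astype(np.float32)); print("lid",len(k),np.round(ce,4),round(rad,4))
E
python3 - <<'E'
from h import *
st(); c=binchk(); lids(c); lids(snap("scene")); need([.5796,.2043,.2])
E
```

```text
t 7.9167 p [0.5781 0.2039 0.2013] loc -0.0979 0.1225 
F [-0.2  -0.12  0.94] w 0.046 0.0 q [ 0.18  0.55  1.48 -0.04  1.13 -1.27] 
y [ 0.104  0.994 -0.043] z [-0.01  -0.043 -0.999]
bin -0.09 41 [[-0.013, -0.076, 0.188], [-0.013, -0.087, 0.19], [-0.013, -0.074, 0.185], [-0.013, -0.079, 0.185]]
bin -0.03 79 [[-0.013, 0.001, 0.189], [-0.013, 0.006, 0.184], [-0.013, -0.007, 0.188], [-0.013, 0.004, 0.184]]
bin 0.06 40 [[-0.013, 0.081, 0.187], [-0.013, 0.075, 0.189], [-0.013, 0.084, 0.184], [-0.012, 0.073, 0.185]]
lid 272 [0.5661 0.0832] 0.0287
lid 272 [ 0.5538 -0.0495] 0.0287
lid 311 [0.5781 0.2052] 0.0295
lid 260 [0.5658 0.0846] 0.031
lid 215 [ 0.5534 -0.0495] 0.0306
rot [ 0.0423 -0.0095  0.0018] shift cm [ 0.11  0.03 -0.17]
```

send_rows(increments=[0.021,-0.005,0.001,0.05,0.03,0,1,0.021,-0.005,0.001,0.05,0.03,0,1,0,0,0,0,0,0,1,0,0,0,0,0,0,1,0,0,0,0,0,0,1,0,0,0,0,0,-1.5,1,0,0,0,0,0,-1.5,1,0,0,0,0,0,-1.5,1,0,0,0,0,0,-1.5,1,0,0,0,0,0,-1.5,1,0,0,0,0,0,-1.5,1,0,0,0,0,0,-1.5,1,0,0,0,0,0,-1.5,1,0,0,0,0,0,-1.5,1,0,0,0,0,0,-1.5,1,0,0,0,0,0,-1.5,1,0,0,0,0,0,0,1,0,0,0,0,0,0,1,0,0,0,0,0,0,1])

```text
time: 9.6
position: [0.5809, 0.2055, 0.0373]
tool_rot: [0.051, 0.999, 0.0, 0.001]
ft_force: [0.6, -0.4, -0.6]
grip_width: 0.087
grip_force: 0.0
```

```bash
python3 -c "
from h import *
st(); need([.579,.2045,.035])"
```

```text
t 9.6 p [0.5809 0.2055 0.0373] loc -0.0953 0.1243 
F [ 0.56 -0.42 -0.62] w 0.087 0.0 q [ 0.16  0.78  1.59 -0.    0.78 -1.31] 
y [0.101 0.995 0.   ] z [ 0.002  0.    -1.   ]
rot [-0.0003  0.0022 -0.0009] shift cm [-0.19 -0.1  -0.23]
```

send_rows(increments=[0,0,0,-0.2,-0.1,0,1,0,0,0,0,0,0,0,0,0,0,0,0,0,0,0,0,0,0,0,0,0,0,0,0,0,0,0,0,0,0,0,0,0,0,0,0,0,0,0,0,0,0,0,0,0,0,0,0,0,0,0,0,0,0,0,0,0,0,0,0,0,0,0], newtons=30)

```text
time: 10.43
position: [0.5784, 0.2042, 0.0368]
tool_rot: [0.051, 0.999, -0.0, 0.001]
ft_force: [-0.6, -1.9, 1.4]
grip_width: 0.0559
grip_force: 30.0
```

```bash
python3 -c "
from h import *
st()"
```

```text
t 10.4333 p [0.5784 0.2042 0.0368] loc -0.0977 0.1227 
F [-0.6  -1.87  1.41] w 0.0559 29.99815285205841 q [ 0.16  0.77  1.59 -0.    0.77 -1.31] 
y [ 0.102  0.995 -0.   ] z [ 0.001 -0.    -1.   ]
```

Gripped at 56 mm. I lift about 4 cm, hold, and read the weight over several held rows.

send_rows(increments=[0,0,0,0,0,0.5,0,0,0,0,0,0,1,0,0,0,0,0,0,1,0,0,0,0,0,0,1,0,0,0,0,0,0,0.5,0,0,0,0,0,0,0,0,0,0,0,0,0,0,0,0,0,0,0,0,0,0,0,0,0,0,0,0,0,0,0,0,0,0,0,0])

```text
time: 11.27
position: [0.5779, 0.2043, 0.0761]
tool_rot: [0.051, 0.999, -0.0, -0.0]
ft_force: [-0.1, -0.7, -3.7]
grip_width: 0.056
grip_force: 30.0
```

send_rows(increments=[0,0,0,0,0,0,0])

```text
time: 11.35
position: [0.578, 0.2043, 0.0762]
tool_rot: [0.051, 0.999, -0.0, 0.0]
ft_force: [0.7, -0.9, -3.6]
grip_width: 0.0564
grip_force: 30.0
```

send_rows(increments=[0,0,0,0,0,0,0])

```text
time: 11.43
position: [0.5782, 0.2043, 0.0763]
tool_rot: [0.051, 0.999, -0.0, 0.0]
ft_force: [0.1, -0.6, -3.0]
grip_width: 0.0563
grip_force: 30.0
```

send_rows(increments=[0,0,0,0,0,0,0])

```text
time: 11.52
position: [0.5782, 0.2043, 0.0764]
tool_rot: [0.051, 0.999, 0.0, 0.0]
ft_force: [-0.1, 0.5, -3.8]
grip_width: 0.056
grip_force: 30.0
```

send_rows(increments=[0,0,0,0,0,0,0])

```text
time: 11.6
position: [0.5783, 0.2043, 0.0765]
tool_rot: [0.051, 0.999, 0.0, 0.0]
ft_force: [-0.6, -0.2, -3.9]
grip_width: 0.0562
grip_force: 30.0
```

```bash
python3 -c "
from h import *
st()"
```

```text
t 11.6 p [0.5783 0.2043 0.0765] loc -0.0978 0.1229 
F [-0.6  -0.24 -3.88] w 0.0562 29.992983788251877 q [ 0.16  0.71  1.58 -0.    0.85 -1.31] 
y [0.102 0.995 0.   ] z [ 0.001  0.    -1.   ]
```

Tin L weighs about 3.6 N. I set it down, release, rise, and move over tin M (0.566, 0.0835).

send_rows(increments=[0,0,0,0,0,-0.8,0,0,0,0,0,0,-0.9,0,0,0,0,0,0,-0.9,0,0,0,0,0,0,-0.7,0,0,0,0,0,0,-0.4,0,0,0,0,0,0,-0.2,0,0,0,0,0,0,-0.1,0,0,0,0,0,0,0,0,0,0,0,0,0,0,0,0,0,0,0,0,0,0])

```text
time: 12.43
position: [0.5788, 0.2044, 0.0369]
tool_rot: [0.051, 0.999, 0.0, 0.001]
ft_force: [-1.0, -1.0, -2.4]
grip_width: 0.0562
grip_force: 30.0
```

send_rows(increments=[0,0,0,0,0,0,1,0,0,0,0,0,0,1,0,0,0,0,0,0,1,0,0,0,0,0,0,1,0,0,0,0,0,0,1,0,0,0,0,0,0,1,0,0,0,0,0,0,1,0,0,0,0,0,0,1,0,0,0,0,0,0,1])

```text
time: 13.18
position: [0.5784, 0.2044, 0.0367]
tool_rot: [0.051, 0.999, 0.0, 0.001]
ft_force: [-0.1, -0.5, 0.3]
grip_width: 0.0865
grip_force: 0.0
```

send_rows(increments=[0,0,0,0,0,1,1,0,0,0,0,0,1.5,1,0,0,0,0,0,1.5,1,0,0,0,0,0,1.5,1,0,0,0,0,0,1.5,1,0,0,0,0,0,1.5,1,0,0,0,0,0,1.5,1,0,0,0,-0.15,-1.5,0,1,0,0,0,-0.15,-1.5,0,1,0,0,0,-0.15,-1.5,0,1,0,0,0,-0.15,-1.5,0,1,0,0,0,-0.15,-1.5,0,1,0,0,0,-0.15,-1.5,0,1,0,0,0,-0.15,-1.5,0,1,0,0,0,-0.15,-1.5,0,1,0,0,0,0,0,0,1,0,0,0,0,0,0,1])

```text
time: 14.6
position: [0.5653, 0.0826, 0.1358]
tool_rot: [0.052, 0.999, 0.0, -0.001]
ft_force: [-0.9, -0.0, 0.2]
grip_width: 0.087
grip_force: 0.0
```

```bash
python3 -c "
from h import *
st(); need([.566,.0835,.0365]);lids(snap('top'));lids(snap('scene'))"
```

```text
t 14.6 p [0.5653 0.0826 0.1358] loc -0.0983 0.0005 
F [-0.91 -0.05  0.22] w 0.087 0.0 q [-0.05  0.58  1.65  0.    0.91 -1.52] 
y [0.104 0.995 0.   ] z [-0.001  0.    -1.   ]
rot [-0.0002 -0.0014  0.0022] shift cm [ 0.07  0.09 -9.93]
lid 159 [0.5806 0.2071] 0.0281
lid 29 [0.5446 0.0859] 0.0166
lid 276 [ 0.5542 -0.0493] 0.0287
lid 317 [0.5805 0.2047] 0.0304
lid 248 [0.5639 0.0841] 0.0306
lid 193 [ 0.5556 -0.0497] 0.0294
```

Tin L stands in its place. I descend on tin M, close, and lift.

send_rows(increments=[0,0,0,0.05,0.1,-1.4,1,0,0,0,0,0,-1.5,1,0,0,0,0,0,-1.5,1,0,0,0,0,0,-1.5,1,0,0,0,0,0,-1.5,1,0,0,0,0,0,-1.5,1,0,0,0,0,0,-1,1,0,0,0,0,0,0,1,0,0,0,0,0,0,0,0,0,0,0,0,0,0,0,0,0,0,0,0,0,0,0,0,0,0,0,0,0,0,0,0,0,0,0,0,0,0,0,0,0,0,0,0,0,0,0,0,0,0,0,0,0,0,0,0,0,0,0,0,0,0,0])

```text
time: 16.12
position: [0.5673, 0.085, 0.0383]
tool_rot: [0.051, 0.999, -0.0, 0.001]
ft_force: [-0.1, -3.3, 4.7]
grip_width: 0.056
grip_force: 29.9
```

```bash
python3 -c "
from h import *
st()"
```

```text
t 16.1167 p [0.5673 0.085  0.0383] loc -0.0965 0.0031 
F [-0.13 -3.27  4.71] w 0.056 29.947926723853016 q [-0.05  0.74  1.7  -0.    0.7  -1.51] 
y [ 0.102  0.995 -0.   ] z [ 0.002 -0.    -1.   ]
```

send_rows(increments=[0,0,0,0,0,0.5,0,0,0,0,0,0,1,0,0,0,0,0,0,1,0,0,0,0,0,0,1,0,0,0,0,0,0,0.5,0,0,0,0,0,0,0,0,0,0,0,0,0,0,0,0,0,0,0,0,0,0,0,0,0,0,0,0,0,0,0,0,0,0,0,0])

```text
time: 16.95
position: [0.5664, 0.0853, 0.0772]
tool_rot: [0.051, 0.999, 0.0, -0.0]
ft_force: [0.6, 0.4, -1.6]
grip_width: 0.0558
grip_force: 29.9
```

send_rows(increments=[0,0,0,0,0,0,0])

```text
time: 17.03
position: [0.5665, 0.0853, 0.0772]
tool_rot: [0.051, 0.999, 0.0, 0.0]
ft_force: [0.2, 1.1, -1.7]
grip_width: 0.056
grip_force: 29.9
```

send_rows(increments=[0,0,0,0,0,0,0])

```text
time: 17.12
position: [0.5667, 0.0853, 0.0773]
tool_rot: [0.051, 0.999, 0.0, 0.0]
ft_force: [-0.3, 0.5, -2.2]
grip_width: 0.0562
grip_force: 29.9
```

send_rows(increments=[0,0,0,0,0,0,0])

```text
time: 17.2
position: [0.5667, 0.0853, 0.0774]
tool_rot: [0.051, 0.999, 0.0, 0.0]
ft_force: [-1.5, 0.1, -2.1]
grip_width: 0.0562
grip_force: 29.9
```

send_rows(increments=[0,0,0,0,0,0,0])

```text
time: 17.28
position: [0.5668, 0.0853, 0.0775]
tool_rot: [0.051, 0.999, 0.0, 0.0]
ft_force: [0.3, -0.3, -2.3]
grip_width: 0.0563
grip_force: 29.9
```

```bash
python3 -c "
from h import *
st()"
```

```text
t 17.2833 p [0.5668 0.0853 0.0775] loc -0.097 0.0033 
F [ 0.31 -0.31 -2.28] w 0.0563 29.923094433397637 q [-0.05  0.67  1.69  0.    0.78 -1.51] 
y [0.102 0.995 0.   ] z [ 0.001  0.    -1.   ]
```

Tin M weighs about 2 N. I set it down and go to tin R.

send_rows(increments=[0,0,0,0,0,-0.8,0,0,0,0,0,0,-0.9,0,0,0,0,0,0,-0.9,0,0,0,0,0,0,-0.7,0,0,0,0,0,0,-0.4,0,0,0,0,0,0,-0.2,0,0,0,0,0,0,-0.1,0,0,0,0,0,0,0,0,0,0,0,0,0,0,0,0,0,0,0,0,0,0])

```text
time: 18.12
position: [0.5661, 0.0853, 0.0383]
tool_rot: [0.051, 0.999, -0.0, -0.0]
ft_force: [-3.1, -0.5, 6.3]
grip_width: 0.0562
grip_force: 29.9
```

send_rows(increments=[0,0,0,0,0,0,1,0,0,0,0,0,0,1,0,0,0,0,0,0,1,0,0,0,0,0,0,1,0,0,0,0,0,0,1,0,0,0,0,0,0,1,0,0,0,0,0,0,1,0,0,0,0,0,0,1,0,0,0,0,0,0,1])

```text
time: 18.87
position: [0.5668, 0.0854, 0.0376]
tool_rot: [0.051, 0.999, 0.0, 0.001]
ft_force: [-0.5, -0.6, -0.7]
grip_width: 0.0868
grip_force: 0.0
```

send_rows(increments=[0,0,0,0,0,1,1,0,0,0,0,0,1.5,1,0,0,0,0,0,1.5,1,0,0,0,0,0,1.5,1,0,0,0,0,0,1.5,1,0,0,0,0,0,1.5,1,0,0,0,0,0,1.5,1,0,0,0,-0.14,-1.5,0,1,0,0,0,-0.14,-1.5,0,1,0,0,0,-0.14,-1.5,0,1,0,0,0,-0.14,-1.5,0,1,0,0,0,-0.14,-1.5,0,1,0,0,0,-0.14,-1.5,0,1,0,0,0,-0.14,-1.5,0,1,0,0,0,-0.14,-1.5,0,1,0,0,0,-0.14,-1.5,0,1,0,0,0,0,0,0,1,0,0,0,0,0,0,1])

```text
time: 20.37
position: [0.5543, -0.0501, 0.1383]
tool_rot: [0.052, 0.999, 0.0, 0.001]
ft_force: [0.6, -0.1, 0.3]
grip_width: 0.0872
grip_force: 0.0
```

```bash
python3 -c "
from h import *
st(); need([.5543,-.0494,.0365]);lids(snap('top'));lids(snap('scene'))"
```

```text
t 20.3667 p [ 0.5543 -0.0501  0.1383] loc -0.0956 -0.1327 
F [ 0.64 -0.09  0.31] w 0.0872 0.0 q [-0.29  0.56  1.69  0.    0.89 -1.76] 
y [0.103 0.995 0.   ] z [ 0.002  0.    -1.   ]
rot [-0.0002  0.0017  0.0011] shift cm [ -0.     0.07 -10.18]
lid 272 [0.5795 0.2039] 0.0287
lid 269 [0.5654 0.0852] 0.0286
lid 24 [ 0.5486 -0.046 ] 0.0271
lid 311 [0.5812 0.2041] 0.0306
lid 261 [0.5649 0.0844] 0.031
lid 212 [ 0.555  -0.0478] 0.0305
```

send_rows(increments=[0,0,0,0,0.1,-1.6,1,0,0,0,0,0,-1.5,1,0,0,0,0,0,-1.5,1,0,0,0,0,0,-1.5,1,0,0,0,0,0,-1.5,1,0,0,0,0,0,-1.5,1,0,0,0,0,0,-1,1,0,0,0,0,0,0,1,0,0,0,0,0,0,0,0,0,0,0,0,0,0,0,0,0,0,0,0,0,0,0,0,0,0,0,0,0,0,0,0,0,0,0,0,0,0,0,0,0,0,0,0,0,0,0,0,0,0,0,0,0,0,0,0,0,0,0,0,0,0,0])

```text
time: 21.88
position: [0.5549, -0.0495, 0.0374]
tool_rot: [0.051, 0.999, -0.0, 0.001]
ft_force: [0.0, -4.1, 5.1]
grip_width: 0.0561
grip_force: 30.0
```

```bash
python3 -c "
from h import *
st()"
```

```text
t 21.8833 p [ 0.5549 -0.0495  0.0374] loc -0.0951 -0.132 
F [ 0.01 -4.13  5.07] w 0.0561 30.00007594571246 q [-0.29  0.73  1.74 -0.    0.67 -1.76] 
y [ 0.101  0.995 -0.001] z [ 0.003 -0.001 -1.   ]
```

send_rows(increments=[0,0,0,0,0,0.5,0,0,0,0,0,0,1,0,0,0,0,0,0,1,0,0,0,0,0,0,1,0,0,0,0,0,0,0.5,0,0,0,0,0,0,0,0,0,0,0,0,0,0,0,0,0,0,0,0,0,0,0,0,0,0,0,0,0,0,0,0,0,0,0,0])

```text
time: 22.72
position: [0.5538, -0.0485, 0.0762]
tool_rot: [0.051, 0.999, 0.0, -0.0]
ft_force: [0.2, -0.4, -6.7]
grip_width: 0.0564
grip_force: 30.0
```

send_rows(increments=[0,0,0,0,0,0,0])

```text
time: 22.8
position: [0.5539, -0.0486, 0.0762]
tool_rot: [0.051, 0.999, 0.0, 0.0]
ft_force: [0.0, 0.7, -6.7]
grip_width: 0.0565
grip_force: 30.0
```

send_rows(increments=[0,0,0,0,0,0,0])

```text
time: 22.88
position: [0.5541, -0.0486, 0.0764]
tool_rot: [0.051, 0.999, 0.0, 0.0]
ft_force: [-0.3, 0.3, -6.0]
grip_width: 0.0565
grip_force: 30.0
```

send_rows(increments=[0,0,0,0,0,0,0])

```text
time: 22.97
position: [0.5541, -0.0486, 0.0765]
tool_rot: [0.051, 0.999, 0.0, 0.0]
ft_force: [-0.0, 0.4, -6.4]
grip_width: 0.0563
grip_force: 30.0
```

send_rows(increments=[0,0,0,0,0,0,0])

```text
time: 23.05
position: [0.5542, -0.0487, 0.0765]
tool_rot: [0.051, 0.999, 0.0, 0.0]
ft_force: [-1.0, -0.1, -6.0]
grip_width: 0.0564
grip_force: 30.0
```

Tin R weighs about 6.3 N, so it is the heaviest (3.6 N and 2.1 N for the others). I raise it and hold.

send_rows(increments=[0,0,0,0,0,0.6,0,0,0,0,0,0,1,0,0,0,0,0,0,1,0,0,0,0,0,0,1,0,0,0,0,0,0,1,0,0,0,0,0,0,1,0,0,0,0,0,0,1,0,0,0,0,0,0,1,0,0,0,0,0,0,1,0,0,0,0,0,0,0.4,0,0,0,0,0,0,0,0,0,0,0,0,0,0,0,0,0,0,0,0,0,0,0,0,0,0,0,0,0,0,0,0,0,0,0,0,0,0,0,0,0,0,0])

```text
time: 24.38
position: [0.554, -0.0486, 0.1661]
tool_rot: [0.051, 0.999, 0.0, 0.0]
ft_force: [0.2, -0.3, -6.1]
grip_width: 0.0564
grip_force: 30.0
```

Run:
```python
from h import *
st(); c=binchk(); lids(c); s=snap("scene"); lids(s); save(s,"fin.png",(150,100,400,320),3)
```

```text
t 24.3833 p [ 0.554  -0.0486  0.1661] loc -0.0961 -0.1312 
F [ 0.2  -0.32 -6.12] w 0.0564 29.999165711466453 q [-0.29  0.52  1.67  0.    0.95 -1.76] 
y [0.102 0.995 0.   ] z [ 0.  0. -1.]
bin -0.09 21 [[-0.013, -0.076, 0.187], [-0.012, -0.074, 0.182], [-0.011, -0.065, 0.187], [-0.011, -0.062, 0.186]]
bin -0.03 82 [[-0.013, 0.006, 0.186], [-0.013, 0.001, 0.186], [-0.013, -0.005, 0.188], [-0.012, 0.028, 0.188]]
bin 0.06 43 [[-0.013, 0.072, 0.189], [-0.013, 0.084, 0.184], [-0.013, 0.075, 0.187], [-0.012, 0.078, 0.184]]
lid 269 [0.5797 0.2046] 0.0288
lid 271 [0.5656 0.0854] 0.0286
lid 313 [0.5794 0.2049] 0.0297
lid 260 [0.5669 0.0848] 0.03
```

View pics/fin.png

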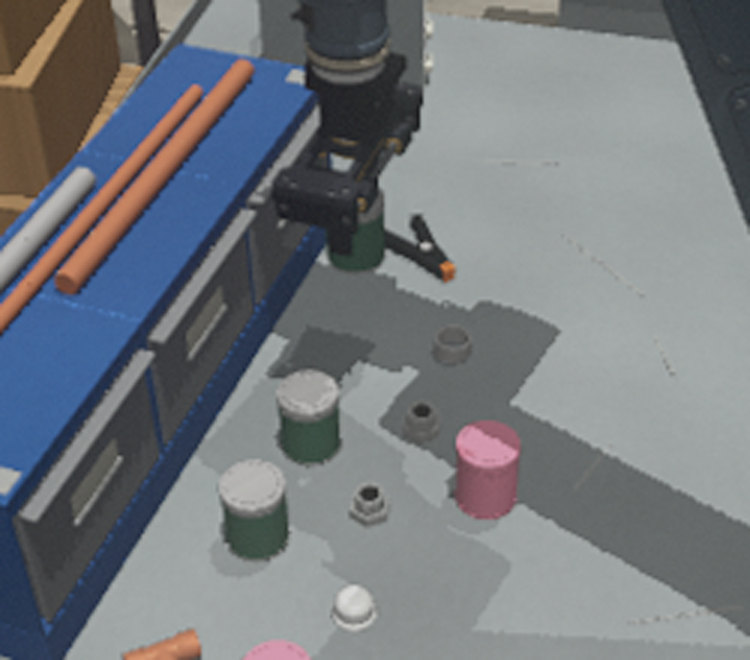

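The picture shows the heaviest tin held upright at (356,235). The other two stand at (308,415) and (254,508), the bin is shut, and the fittings look where they were.

```bash
python3 -c "
from rig import robot
print(robot.hand_in())"
```

```text
the job is handed in; nothing more can be done
None
```

The job is handed in, with no verdict shown: the bin is shut, all three tins were hefted (about 3.6, 2.1 and 6.3 N), and the heaviest, the one on the robot's right, is held upright about 13 cm above the shelf with the other two in their places.

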